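# Turn the blade carrier of a bench sheath slitter end for end

## Task

The blade end that sticks out towards the guide rollers of the bench cable slitter is worn to a short rounded stub. Slide the keeper right back, lift the double-ended blade carrier out, turn it end for end and seat it again with the sharp pointed end out: press it back against the spring pins, lower it fully home behind the front stop, let go, then slide the keeper fully shut over it. Do not knock the sharp blade end against anything, and leave the other things on the bench where they are.

Things in the scene. Friction and masses are not known exactly. Their poses are not given: they have to be found in the camera images.
- slitter: Bench cable slitter, fixed: grey base plate 262 x 100 x 12 mm, long along x, with an aluminium channel on it. Origin on the bench under the middle of the channel, z up; -x = front, where the blade sticks out between four upright guide rollers (26 mm thick, at x = -74 and -116, y = +-34, tops z = 59 mm); +x = rear; +y = the side with the keeper's guide, which reaches y = 118 mm.
- seat (a point): Middle of the channel floor, slitter (0, 0, 24 mm); the carrier's origin lies here when seated. The open-topped channel runs along the slitter's x from -45 to 52 mm, 44 mm wide between walls 14 mm thick that rise 20 mm above this floor; their inner top edges flare to 54 mm over the last 6 mm.
- front_stop (a point): Top of the front stop, slitter (-45, 0, 30 mm): a steel lip only 6 mm high across the front end of the channel, 7 mm thick towards -x. The block's front end bears on its inner face; a carrier whose underside is raised more than 6 mm passes over it.
- well (a point): Open well behind the channel that takes the rear blade end, slitter (80, 0, 20 mm), on its floor: 21 mm wide, from x = 52 to 112 mm. On both sides of it stand the pusher housings (x = 62 to 100, |y| = 10 to 36, tops z = 50 mm).
- blade_carrier: Loose dark steel block 90 (x) x 40 (y) x 18 mm, 0.34 kg, 2 mm play each side in the channel; origin centre of underside. Ribbed grip 24 (x) x 14 (y) mm on its middle, z = 18 to 48. From both ends sticks a blade 14 wide, 4 thick (z = 8 to 12): +x fresh, pointed, 45 mm long; -x worn, a rounded stub 27 mm long. Starts in the seat, +x to the slitter's +x; must end with +x to the slitter's -x.
- fresh_edge: The fresh pointed blade, part of the carrier, with the same origin and axes as blade_carrier. It must not be knocked.
- fresh_tip (a point): Tip of the fresh blade, 90 mm from the carrier's middle and 10 mm above its underside.
- pusher (a joint): Travel (m) of two spring pins, 8 mm thick, at slitter y = +-14.5, z = 38 mm, that push the carrier's rear end against the front stop. 0 = carrier seated; -0.006 = fully out (3.5 N), noses then 84 mm behind the stop, less than the 90 mm block; 0.010 = fully in (7.5 N); 5 N at 0.
- pin_noses (a point): Midway between the two pin noses; at slitter (45 mm + pusher value, 0, 38 mm). To seat the carrier: enter the channel level, underside 7 to 11 mm above its floor and about 8 mm forward of the seat, so that the block stands before the pins and over the front stop; move back to 2 to 4 mm behind the seat; lower to the floor; let go: the pins push it up to the stop.
- keeper (a joint): Flat steel keeper sliding across the channel top at slitter x = -44 to -28 mm, underside z = 44.6 mm, 2.6 mm above a seated carrier. 0 = fully shut, its end in a staple on the -y wall; 0.060 m = fully back towards the slitter's +y; clear of the carrier from 0.055 m on. 2 N friction, stays where left. Starts shut within 4 mm. A carrier not fully down blocks it.
- keeper_grip (a point): Middle of the keeper's upright black grip, 20 (x) x 12 (y) mm, z = 51 to 82 mm above the bench, at slitter (-36, 48 mm + keeper value, 66 mm). Strap, rails and staple of its guide reach z = 55 mm. Grip it across y or push it along y.
- hex_keys: folding hex key set, 30 x 95 x 22 mm, lying on the bench beside the slitter; a bystander, leave it alone.
- screwdriver: screwdriver with a plain plastic handle, 26 x 202 x 25 mm, lying on the bench beside the slitter; a bystander, leave it alone.
- side_cutters: side cutters, 54 x 152 x 16 mm, lying on the bench; a bystander, leave it alone.
- marker: felt marker, 13 x 136 x 13 mm, lying on the bench; a bystander, leave it alone.
- tape_measure: pocket tape measure, 64 x 81 x 36 mm, on the bench; a bystander, leave it alone.
Mind the look-alikes: they are no part of the job. Several things have the shape of the blade_carrier; the one meant has the colours described above.

How it is judged:
On the way, in this order (a step that is already met when the one before it is completed fails the run):
1. the keeper has been slid back off the carrier (value of joint keeper above 0.045 m), for 0.1 s.
2. the carrier has been lifted clear out of the channel (z of blade_carrier in the frame of slitter above 0.055 m), for 0.1 s.
3. the carrier is seated again, pointed end to the front, the keeper not yet over it (x of fresh_tip in the frame of slitter below -0.085 m and x of blade_carrier in the frame of slitter between -0.004 and 0.003 m and z of blade_carrier in the frame of slitter below 0.027 m and angle between the z axis of blade_carrier and the z axis of slitter, either way round below 0.06 rad and y of blade_carrier in the frame of slitter between -0.005 and 0.005 m and value of joint keeper above 0.03 m), for 0.2 s.
At the end, for the whole second after the job is handed in: The carrier lies at rest, flat on the channel floor (underside within 3 mm, tilt under 0.06 rad) and up to the front stop (within 3 to 4 mm of its seat along the channel), pointed end to the front, and the keeper is shut to within 6 mm (x of fresh_tip in the frame of slitter below -0.085 m and x of blade_carrier in the frame of slitter between -0.004 and 0.003 m and z of blade_carrier in the frame of slitter below 0.027 m and angle between the z axis of blade_carrier and the z axis of slitter, either way round below 0.06 rad and y of blade_carrier in the frame of slitter between -0.005 and 0.005 m and value of joint keeper below 0.006 m and linear speed of blade_carrier below 0.02 m/s); the robot touches nothing.
It fails at once if the fresh blade end is knocked against something (over 5 N) (contact force between fresh_edge and anything else above 5 N).
It fails at once if a bystander is moved by more than 40 mm (distance of any of hex_keys, screwdriver, side_cutters, marker, tape_measure from where it was at the start of the episode above 0.04 m).
It also fails if it takes over 61 s, if anything falls off the work surface, if the arm or the gripper's body presses on something with over 40 N, if the wrist force passes 120 N, or if a joint passes its speed limit or range.

## Robot

A 7-joint arm with a two-finger parallel gripper is mounted at the origin on a cart in front of the work surface, level with it; the furniture and walls round the work are solid. World frame = base frame: x ahead of the robot, y to its left, z up, the work surface at z = 0. Lengths are in m, angles in rad, forces in N, time in s.
With the tool pointing down it reaches from about 0.4 to 0.85 m from the base axis. Payload 10.4 kg.
Tool frame: the origin (TCP) lies at the very end of the fingers, on their centre line; the grasp point (between the pads) lies 19 mm behind it (r.pinch_z is the distance from the TCP to the grasp point, in m); z points along the fingers, y is the line along which they close (so a half turn about z gives the same grasp; the last joint's range is limited). The gripper opens to 87 mm and grips with 3 to 60 N. Pads are 19 mm wide; open, the fingers measure 117 mm over their backs; the gripper's body (75 mm by 190 mm) begins 51 mm behind the grasp point.
Start: joints at [-1.218, 0.332, -0.065, 1.46, 0.022, 1.35, -0.088], TCP at [0.229, 0.581, 0.223] pointing down, gripper open.
Joint ranges: [-2.6, 2.6], [-0.5, 2.12], [-1.47, 1.34], [0.16, 2.42], [-1.27, 4.41], [0.06, 2.06], [-2.6, 2.6]. Speed limits (rad/s): [2.22, 2.22, 2.79, 2.79, 3.14, 3.14, 3.14].

## Interface

Orientations are given as a unit quaternion [x, y, z, w].
In Python, from rig import get_obs, viewer, r gives the robot as it stands.
- The arm moves only by the tool move_arm, never from a script. Its argument "motion" is a list of rows, each a list of 5 numbers: the opening, from 0 (shut) to 1 (fully open), then the shift along the tool's x, y, z in mm, then the turn about the tool's z in degrees. In form: [[grip, x, y, z, roll], ...]. A call has 1 to 10 rows; each row is the pose to reach, as a shift and turn from the pose commanded when the call began, along the tool's axes at that moment; what a row does not reach only later rows make up. A row lasts 1/10 s, in which the tool goes at most 50 mm and 8.59 degrees, less where a joint would pass 70% of its speed; a pose out of reach is approached as far as the arm can. A call with a gripper value outside its range is refused whole. The fingers move at their own pace and stop on an object; the grip force is fixed at half the most. Time passes only in rows, so rows that repeat a pose let the fingers close. It gives the time, the measured TCP pose, the force, the opening and the grip force at its end, in the units of the state.
- get_obs(): the state, without advancing time (a new reading comes with each control period).
- viewer.snapshot(name): name is "scene" or "top" or "wrist"; returns a dict with "image" (420x560x3 uint8, red, green, blue), "range_z" (420x560 float32, m along the optical axis (not along the pixel's ray), 0 where there is no reading), "K" (3x3 intrinsics, pixels), "rvec" (rotation vector, rad) and "tvec" (3), from world to camera coordinates, as OpenCV has them. Camera axes: x right, y down, z forward; pixel columns grow to the right and rows downward; lengths in m; the calibration is good to about 2 mm. The wrist camera is an equidistant fisheye: a pixel r from the principal point sees the ray r / f radians off the axis. A picture is of the moment at which its call begins.
- r.close_job(): hands the job in; it is judged then, once.
The state is a dict: "time": time; "q": joint angles; "qd": joint speeds; "joint_efforts": joint torques, N m; "eef_pos": TCP position; "tcp_rot": TCP orientation; "wrist_force": force on the tool from outside, world axes, zero at the start; "moment": the same for the moment, N m; "gripper_width": finger opening in m; "gripper_force": force on a finger pad.
Only numpy, scipy, OpenCV 4.12 (cv2) and the standard library are available. Lean on these libraries where they do the work, as an engineer would, in place of code of your own. Each camera call takes 0.05 s, during which the arm holds its last target. There are 200 camera calls.

## Working session

There is one attempt and no reset: what is moved stays moved. The work goes in short steps, Python scripts to look and compute and a tool call to move; the robot and the scene stay as the last step left them, time stands still between calls to the robot, and variables do not carry over. Pictures are saved under pics/ and viewed, at most 10 in all, crops included, and the job is handed in when it is done.

Besides the shell and the picture viewer there is one more tool, called after "Call:" by a JSON object that holds its "method" and its "body", one argument or row to a line. move_arm: Moves the arm, as the interface text tells. Its arguments: {"type":"object","properties":{"motion":{"type":"array"}},"required":["motion"]}

```bash
ls; mkdir -p pics; cat > h.py <<'E'
import numpy as np, cv2
from rig import get_obs, viewer, r
def snap(n,save=None):
    s=viewer.snapshot(n)
    if save: cv2.imwrite('pics/'+save,s['image'][:,:,::-1])
    return s
def cloud(s):  # pinhole
    K=s['K'];R=cv2.Rodrigues(np.array(s['rvec'],float))[0];t=np.array(s['tvec'],float).ravel()
    v,u=np.mgrid[:420,:560];z=s['range_z']
    P=np.stack([(u-K[0,2])/K[0,0]*z,(v-K[1,2])/K[1,1]*z,z],-1)
    return (P-t)@R
E
python3 - <<'E'
from h import *
o=get_obs();print(o)
a=snap('top','top0.png');b=snap('scene','scene0.png')
np.savez('top0.npz',**a);np.savez('scene0.npz',**b)
print(a['K'],a['rvec'],a['tvec'],b['tvec'])
E
```

```text
pics
{'time': 0.0, 'q': array([-1.2175704 ,  0.33289135, -0.06471554,  1.4609345 ,  0.02160697,
        1.34990083, -0.08849358]), 'qd': array([-2.83297374e-03, -7.18780551e-04, -2.26780836e-04, -7.71006092e-04,
       -1.71311700e-03, -9.81544815e-05, -3.21526028e-04]), 'joint_efforts': array([ 7.54075354e-04, -6.23247528e+01,  2.56955973e-02, -3.89894629e+01,
       -6.11316715e-02,  3.95148376e-02,  1.58785647e-04]), 'eef_pos': array([0.22925777, 0.58101891, 0.22174507]), 'tcp_rot': array([ 1.86787598e-01,  9.82400059e-01, -7.11960839e-04, -1.00805158e-04]), 'wrist_force': array([-0.37192053, -0.51795513,  0.72770961]), 'moment': array([0.05669654, 0.0292754 , 0.04500152]), 'gripper_force': 0.0, 'gripper_width': 0.08668139531045951}
[[413.51481634   0.         288.20562436]
 [  0.         413.51481634 208.74811957]
 [  0.           0.           1.        ]] [ 1.86740994 -2.05736691  0.49715975] [0.00126705 0.49846155 1.08626406] [0.17484957 0.31659083 0.9457864 ]
```

View pics/top0.png

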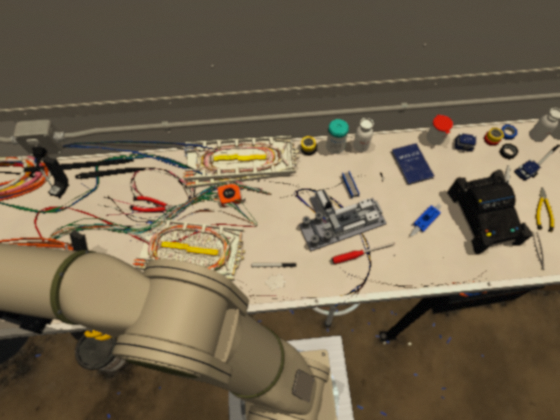

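View pics/scene0.png

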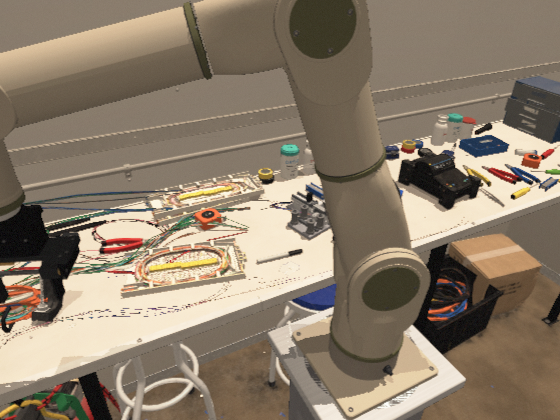

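The top view shows the slitter at about (340,222) px. The hex keys are at (350,184), the screwdriver at (360,256), the marker at (272,265), the tape measure at (229,194) and the side cutters at about (150,205). Next I'll check a close crop and the depth map.

```bash
python3 - <<'E'
from h import *
s=dict(np.load('top0.npz'));P=cloud(s)
c=s['image'][165:275,285:405,::-1]
cv2.imwrite('pics/crop0.png',cv2.resize(c,None,fx=5,fy=5,interpolation=cv2.INTER_CUBIC))
for u,v in [(340,222),(300,230),(380,215),(320,200),(350,184),(360,256),(272,265)]: print(u,v,P[v,u].round(3))
m=(P[...,2]>.006)&(P[...,2]<.1)
m[:165]=0;m[262:]=0;m[:,:285]=0;m[:,400:]=0
print(np.histogram(P[...,2][m],bins=np.arange(.006,.1,.004)))
# rectified height map 1mm? in world
n,l,st,ce=cv2.connectedComponentsWithStats(m.astype(np.uint8))
for i in range(1,n):
    if st[i,4]>20: print(st[i],P[l==i].mean(0))
E
```

```text
340 222 [ 0.476 -0.205  0.041]
300 230 [ 0.479 -0.083  0.001]
380 215 [ 0.5   -0.341  0.014]
320 200 [ 0.555 -0.153  0.048]
350 184 [ 0.617 -0.262  0.024]
360 256 [ 0.373 -0.255  0.004]
272 265 [0.367 0.015 0.013]
(array([246, 553, 392, 409, 264, 122, 113, 143, 267, 345, 223, 271, 204,
        54,   8,  19,  27,  10,  13,   8,   0,   0,   0]), array([0.006, 0.01 , 0.014, 0.018, 0.022, 0.026, 0.03 , 0.034, 0.038,
       0.042, 0.046, 0.05 , 0.054, 0.058, 0.062, 0.066, 0.07 , 0.074,
       0.078, 0.082, 0.086, 0.09 , 0.094, 0.098]))
[285 165  12   9  92] [ 0.69463046 -0.07114455  0.02495663]
[342 170  18  28 247] [ 0.62175944 -0.26499999  0.01843795]
[ 294  189   93   62 2980] [ 0.48897776 -0.20169394  0.0333119 ]
[332 242  63  20 307] [ 0.37614268 -0.23651239  0.02043907]
```

View pics/crop0.png

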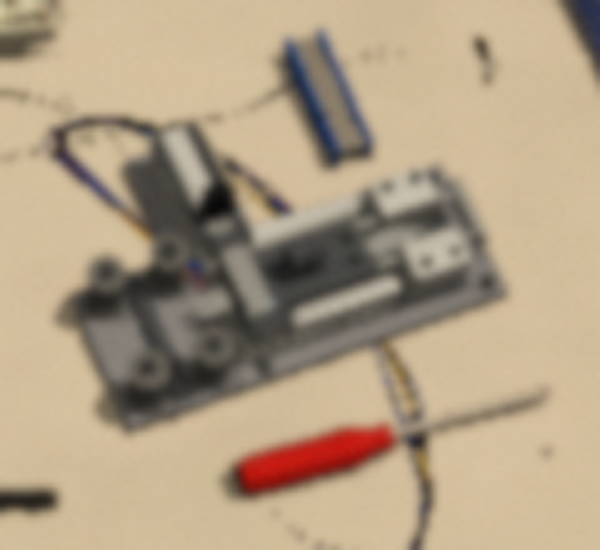

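The crop shows the slitter with the front rollers on the left, at crop px (105,272), (170,252), (150,370) and (213,347). The keeper's black grip is at (213,200) and the keeper strap crosses the channel at (248,280). The carrier's ribbed dark grip is at (295,265), in the channel. Possible look-alikes are the hex set at (325,100), the red screwdriver and the blue item at top px (427,220). None of them is the dark steel block in the channel, so the carrier choice stands.

```bash
cat >> h.py <<'E'
def rays(s,uv):
    K=s['K'];R=cv2.Rodrigues(np.array(s['rvec'],float))[0];t=np.array(s['tvec'],float).ravel()
    uv=np.atleast_2d(np.array(uv,float))
    if s.get('fish'):
        d=np.c_[(uv[:,0]-K[0,2])/K[0,0],(uv[:,1]-K[1,2])/K[1,1]];th=np.linalg.norm(d,axis=1)
        d=np.c_[d*(np.sin(th)/np.maximum(th,1e-9))[:,None],np.cos(th)]
    else: d=np.c_[(uv[:,0]-K[0,2])/K[0,0],(uv[:,1]-K[1,2])/K[1,1],np.ones(len(uv))]
    return -R.T@t,d@R
def onz(s,uv,z):
    c,d=rays(s,uv);return c+d*((np.asarray(z)-c[2])/d[:,2])[:,None]
def rigid(L,W): # 2D slitter->world
    L=np.array(L);W=np.array(W)[:,:2];a=L-L.mean(0);b=W-W.mean(0)
    th=np.arctan2((a[:,0]*b[:,1]-a[:,1]*b[:,0]).sum(),(a*b).sum())
    R=np.array([[np.cos(th),-np.sin(th)],[np.sin(th),np.cos(th)]]);t=W.mean(0)-R@L.mean(0)
    return th,t,R,np.linalg.norm(L@R.T+t-W,axis=1)
E
python3 - <<'E'
from h import *
s=dict(np.load('top0.npz'));P=cloud(s)
px=np.array([(105,272),(170,252),(150,370),(213,347)])/5+[285-.4,165-.4]
W=onz(s,px,[.059]*4);print(W.round(4))
L=np.array([(-116,34),(-74,34),(-116,-34),(-74,-34)])/1000.
th,t,R,e=rigid(L,W);print(th,np.degrees(th),t,e)
m=(P[...,2]>.006)&(P[...,2]<.1);m[:187]=0;m[252:]=0;m[:,:293]=0;m[:,390:]=0
X=P[m];S=np.c_[(X[:,:2]-t)@R,X[:,2]]
g=S[(S[:,2]>.062)];print('high pts by slitter frame');print(g[:60].round(3)[::2])
b=S[(abs(S[:,2]-.012)<.003)&(abs(S[:,1])<.055)];print('plate x,y ext',np.percentile(b,[1,99],axis=0))
o=get_obs();from scipy.spatial.transform import Rotation as Ro
print(Ro.from_quat(o['tcp_rot']).as_matrix().round(3))
E
```

```text
[[ 0.4878 -0.0992  0.059 ]
 [ 0.4975 -0.1404  0.059 ]
 [ 0.4208 -0.1184  0.059 ]
 [ 0.432  -0.1578  0.059 ]]
-1.3058877854771127 -74.821858625524 [ 0.48440563 -0.22066288] [0.0011135  0.00039159 0.00088987 0.00038846]
high pts by slitter frame
[[-0.035  0.058  0.082]
 [-0.03   0.054  0.085]
 [-0.041  0.057  0.081]
 [-0.036  0.055  0.08 ]
 [-0.03   0.052  0.083]
 [-0.043  0.059  0.072]
 [-0.041  0.051  0.084]
 [-0.033  0.052  0.078]
 [-0.029  0.048  0.081]
 [-0.043  0.058  0.068]
 [-0.042  0.048  0.084]
 [-0.035  0.047  0.081]
 [-0.028  0.048  0.074]
 [-0.045  0.048  0.079]
 [-0.038  0.048  0.076]
 [-0.032  0.047  0.073]
 [-0.044  0.048  0.072]
 [-0.04   0.044  0.076]
 [-0.032  0.046  0.068]
 [-0.042  0.046  0.069]
 [-0.036  0.044  0.067]
 [ 0.001  0.009  0.073]
 [ 0.008  0.007  0.071]
 [ 0.013  0.005  0.071]
 [-0.003  0.006  0.073]
 [ 0.002  0.004  0.075]
 [ 0.008  0.002  0.073]
 [-0.07   0.033  0.063]
 [-0.006  0.006  0.068]
 [-0.001  0.003  0.071]]
plate x,y ext [[-0.13144283 -0.04826479  0.00911667]
 [ 0.12759337  0.05009014  0.01489506]]
[[-0.93   0.367 -0.   ]
 [ 0.367  0.93  -0.001]
 [-0.    -0.001 -1.   ]]
```

Call:
{"method": "move_arm", "body": {
  "motion": [
    [1,-40,-25,0,5],
    [1,-80,-51,0,10],
    [1,-118,-76,0,16],
    [1,-157,-102,0,22],
    [1,-196,-127,0,28],
    [1,-235,-153,0,34],
    [1,-274,-178,0,40],
    [1,-314,-204,0,45],
    [1,-353,-230,0,50],
    [1,-392,-255,0,53.3]
  ]
}}

```text
time: 1.1
eef_pos: [0.501, 0.1985, 0.2225]
tcp_rot: [0.609, 0.793, 0.0, -0.0]
wrist_force: [0.6, 1.4, 0.0]
gripper_width: 0.0864
gripper_force: 0.0
```

Call:
{"method": "move_arm", "body": {
  "motion": [
    [1,-44,-15,0,0],
    [1,-88,-30,0,0],
    [1,-132,-46,0,0],
    [1,-176,-61,0,0],
    [1,-220,-76,0,0],
    [1,-264,-91,0,0],
    [1,-308,-107,0,0],
    [1,-352,-122,0,0],
    [1,-393,-136,0,0],
    [1,-393,-136,0,0]
  ]
}}

```text
time: 2.1
eef_pos: [0.47, -0.2208, 0.2226]
tcp_rot: [0.611, 0.792, -0.001, 0.001]
wrist_force: [0.2, 1.4, -0.4]
gripper_width: 0.087
gripper_force: 0.0
```

```bash
python3 - <<'E'
from h import *
o=get_obs();print(o['time'],o['q'].round(3),o['eef_pos'],o['tcp_rot'],o['wrist_force'])
s=snap('wrist','w1.png');np.savez('w1.npz',**s);print(s['K'],s['tvec'])
c=s['image'][:,:,::-1]
s['fish']=True
t=np.array([.4844,-.2207]);th=-1.3059;R=np.array([[np.cos(th),-np.sin(th)],[np.sin(th),np.cos(th)]])
Rw=cv2.Rodrigues(s['rvec'])[0]
def proj(p):
    w=np.r_[R@np.array(p[:2])+t,p[2]];q=Rw@w+np.ravel(s['tvec']);a=np.arctan2(np.hypot(q[0],q[1]),q[2]);n=q[:2]/np.hypot(*q[:2])
    return s['K'][0,0]*a*n+s['K'][:2,2]
for n,p in dict(r1=(-.116,.034,.059),r2=(-.074,.034,.059),r3=(-.116,-.034,.059),r4=(-.074,-.034,.059),grip=(0,0,.072),kg=(-.036,.05,.082),rear=(.131,0,.012)).items(): print(n,proj(p).round(1))
E
```

```text
2.1 [-0.315  0.096  0.715  1.771 -0.063  1.298  0.672] [ 0.47000559 -0.22083956  0.22264121] [ 6.10952705e-01  7.91666336e-01 -9.27655138e-04  5.87132625e-04] [ 0.21374466  1.37260707 -0.38472705]
[[325.1922621    0.         273.86749014]
 [  0.         325.1922621  208.89893973]
 [  0.           0.           1.        ]] [-0.39960457 -0.35254592  0.29804311]
r1 [320.9  81.7]
r2 [320.9 123.3]
r3 [251.9  81.7]
r4 [252.5 123.5]
grip [287.6 198.7]
kg [340.6 164.1]
rear [285.3 285.2]
```

View pics/w1.png

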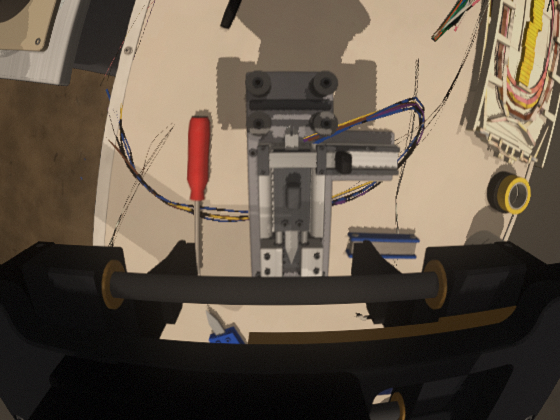

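The wrist view shows the roller tops at about (259,82), (324,83), (258,122) and (322,122). The keeper grip is at (343,162), the carrier grip at (293,190) and the pushers at about (293,262). I'll zoom in to refine these.

```bash
python3 - <<'E'
import cv2
c=cv2.imread('pics/w1.png')[65:215,235:410]
cv2.imwrite('pics/w1c.png',cv2.resize(c,None,fx=4,fy=4,interpolation=cv2.INTER_CUBIC))
E
```

```text
(no output)
```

View pics/w1c.png

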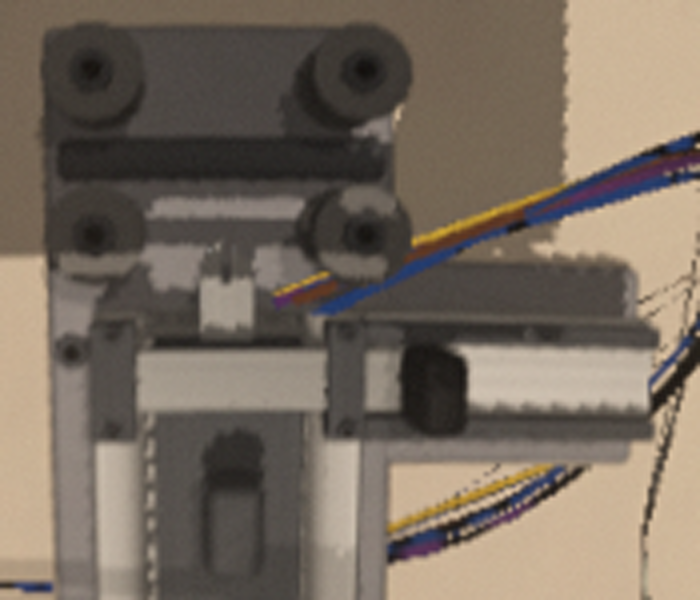

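```bash
python3 - <<'E'
from h import *
from scipy.spatial.transform import Rotation as Ro
s=dict(np.load('w1.npz'));s['fish']=True
px=np.array([(366,68),(367,233),(91,69),(93,235)])/4+[235-.375,65-.375]
L=np.array([(-116,34),(-74,34),(-116,-34),(-74,-34)])/1000.
W=onz(s,px,[.059]*4);th,t,R,e=rigid(L,W);print('wrist',np.degrees(th),t,e)
q=np.array([(233,570/1)])
o=get_obs();T=Ro.from_quat(o['tcp_rot']).as_matrix();p=o['eef_pos']
Rw=cv2.Rodrigues(s['rvec'])[0];c=-Rw.T@np.ravel(s['tvec'])
print('cam in tool',T.T@(c-p),'\ncam axes in tool\n',(Rw@T).T.round(4))
for tz in (0,-.019):
  q=Rw@(p+T@[0,0,tz])+np.ravel(s['tvec']);a=np.arctan2(np.hypot(q[0],q[1]),q[2]);print(s['K'][0,0]*a*q[:2]/np.hypot(*q[:2])+s['K'][:2,2])
s2=dict(np.load('top0.npz'))
print('range at rollers wrist',[s['range_z'][int(v+3),int(u-6)] for u,v in px], 'top', )
# world height of bench from wrist depth
c,d=rays(s,[(210,150),(225,100),(300,95),(262,150)])
Rwz=Rw@d.T
for i,(u,v) in enumerate([(210,150),(225,100),(300,95),(262,150)]):
  print(u,v,(c+d[i]/Rwz[2,i]*s['range_z'][v,u]).round(4))
E
```

```text
wrist -74.46628353395924 [ 0.49014055 -0.21903967] [8.49121466e-05 1.89346241e-04 2.75662549e-04 1.89447157e-04]
cam in tool [ 0.07222906 -0.00138642 -0.16161771] 
cam axes in tool
 [[-4.300e-03 -9.616e-01 -2.745e-01]
 [ 1.000e+00 -4.700e-03  6.000e-04]
 [-1.800e-03 -2.745e-01  9.616e-01]]
[276.45961517 255.12278801]
[276.8160073  270.89645786]
range at rollers wrist [np.float32(0.3062096), np.float32(0.31903893), np.float32(0.30796415), np.float32(0.318798)] top
210 150 [ 0.3867 -0.2027 -0.0009]
225 100 [ 0.3903 -0.1405 -0.0013]
300 95 [ 0.4731 -0.1144  0.0123]
262 150 [ 0.4479 -0.1819  0.057 ]
```

Call:
{"method": "move_arm", "body": {
  "motion": [
    [0.5,17,35,0,-0.4],
    [0.5,33,69,0,-0.8],
    [0.5,33,69,40,-0.8],
    [0.5,33,69,80,-0.8],
    [0.5,33,69,110,-0.8],
    [0.5,33,69,135,-0.8],
    [0.5,33,69,150,-0.8],
    [0.5,33,69,161,-0.8],
    [0.5,33,69,161,-0.8]
  ]
}}

```text
time: 3.05
eef_pos: [0.5296, -0.164, 0.0607]
tcp_rot: [0.602, 0.799, -0.0, -0.001]
wrist_force: [0.2, 1.3, 0.3]
gripper_width: 0.0437
gripper_force: 0.0
```

```bash
python3 - <<'E'
from h import *
s=snap('wrist');np.savez('w2.npz',**s)
c=s['image'][130:330,180:430,::-1]
cv2.imwrite('pics/w2.png',cv2.resize(c,None,fx=3,fy=3,interpolation=cv2.INTER_CUBIC))
E
```

```text
(no output)
```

View pics/w2.png

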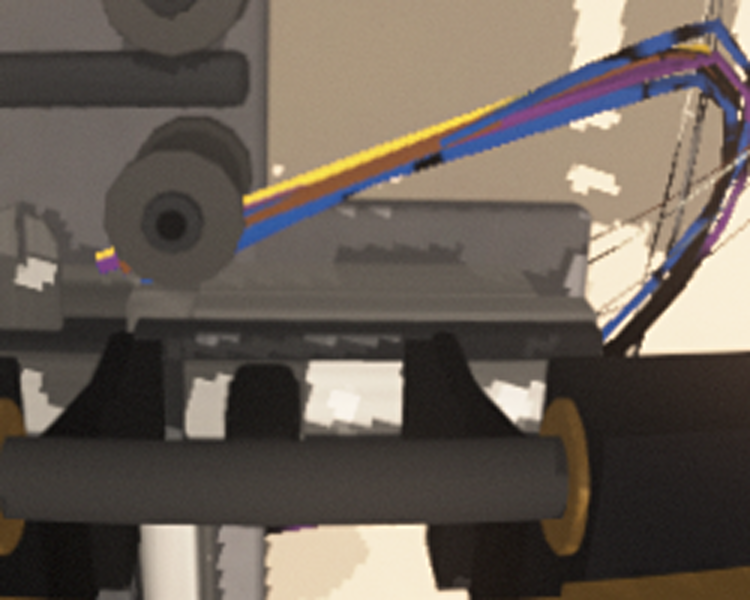

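Wrist view: the keeper grip is at crop (262,400), between the finger pads at 163 and 403. That puts it about 4 mm off centre, which agrees with the wrist-based pose.

Call:
{"method": "move_arm", "body": {
  "motion": [
    [0.5,-6,-4,0,0],
    [0,-6,-4,0,0],
    [0,-6,-4,0,0],
    [0,-6,-4,0,0],
    [0,-6,-4,0,0]
  ]
}}

```text
time: 3.6
eef_pos: [0.5279, -0.1714, 0.0617]
tcp_rot: [0.602, 0.799, 0.0, 0.0]
wrist_force: [-0.1, 0.8, -0.9]
gripper_width: 0.0197
gripper_force: 0.0
```

Call:
{"method": "move_arm", "body": {
  "motion": [
    [0,0,0,0,0],
    [0,0,0,0,0],
    [0,0,0,0,0],
    [0,0,10,0,0],
    [0,0,22,0,0],
    [0,0,34,0,0],
    [0,0,46,0,0],
    [0,0,54,0,0],
    [0,0,59,0,0],
    [0,0,59,0,0]
  ]
}}

```text
time: 4.6
eef_pos: [0.5836, -0.156, 0.0615]
tcp_rot: [0.602, 0.798, -0.001, -0.001]
wrist_force: [-8.8, -0.8, 7.8]
gripper_width: 0.0117
gripper_force: 30.0
```

Call:
{"method": "move_arm", "body": {
  "motion": [
    [0.5,0,0,0,0],
    [0.5,0,0,0,0],
    [0.5,0,0,-20,0],
    [0.5,0,0,-50,0],
    [0.5,-10,-30,-70,0.4],
    [0.5,-22,-66,-70,0.4],
    [0.5,-32,-98,-70,0.4],
    [0.5,-35,-107,-70,0.4],
    [0.5,-35,-107,-70,0.4],
    [0.5,-35,-107,-70,0.4]
  ]
}}

```text
time: 5.6
eef_pos: [0.4925, -0.2172, 0.1316]
tcp_rot: [0.604, 0.797, 0.0, 0.0]
wrist_force: [1.1, 0.6, -0.8]
gripper_width: 0.0434
gripper_force: 0.0
```

```bash
python3 - <<'E'
from h import *
o=get_obs();print(o['eef_pos'],o['tcp_rot'],o['q'].round(3))
s=snap('wrist');np.savez('w3.npz',**s)
c=s['image'][50:320,170:400,::-1]
cv2.imwrite('pics/w3.png',cv2.resize(c,None,fx=2.2,fy=2.2,interpolation=cv2.INTER_CUBIC))
E
```

```text
[ 0.49247877 -0.21723312  0.13159991] [6.04214574e-01 7.96821510e-01 4.35703980e-04 2.00679124e-04] [-0.268  0.244  0.686  1.838 -0.172  1.119  0.753]
```

View pics/w3.png

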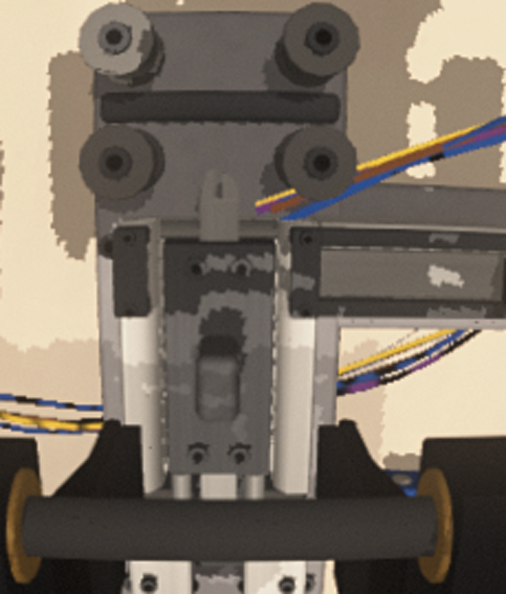

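The view shows the keeper right back. The carrier block spans crop px (162–275, 238–472), with its four screws at (197,268), (242,268), (197,455) and (239,457). The roller holes are at (115,38), (323,37), (115,162) and (322,162).

```bash
python3 - <<'E'
from h import *
from scipy.spatial.transform import Rotation as Ro
s=dict(np.load('w3.npz'));s['fish']=True
f=lambda a:(np.array(a)+.5)/2.2-.5+[170,50]
L=np.array([(-116,34),(-74,34),(-116,-34),(-74,-34)])/1000.
W=onz(s,f([(323,37),(322,162),(115,38),(115,162)]),[.059]*4);th,t,R,e=rigid(L,W);print('pose',np.degrees(th),t,e)
o=get_obs();T=Ro.from_quat(o['tcp_rot']).as_matrix();p=o['eef_pos']
def show(n,W):
    print(n,'slit',(((W[:,:2]-t)@R)*1e3).round(1).tolist(),'tool',((W-p)@T*1e3).round(1)[:,:2].tolist())
A=onz(s,f([(197,268),(242,268),(197,455),(239,457)]),[.042]*4);show('screws',A);show('mean',A.mean(0)[None])
B=onz(s,f([(165,238),(275,238),(162,472),(270,472)]),[.042]*4);show('corners',B);show('mean',B.mean(0)[None])
G=onz(s,f([(218,335),(218,357),(218,420),(197,385),(239,385)]),[.072]*5);show('grip',G)
w=onz(s,f([(122,370),(152,370),(285,370),(316,370)]),[.044]*4);show('walls',w)
E
```

```text
pose -74.5273085076707 [ 0.49004447 -0.22012705] [0.00039772 0.00046221 0.00061831 0.00042876]
screws slit [[-36.1, -7.9], [-36.1, 8.1], [36.0, -8.6], [36.8, 7.5]] tool [[33.9, -11.1], [33.8, 4.9], [-38.2, -12.1], [-39.1, 4.0]]
mean slit [[0.1, -0.2]] tool [[-2.4, -3.6]]
corners slit [[-46.9, -19.1], [-46.9, 19.7], [43.4, -22.4], [43.3, 19.5]] tool [[44.7, -22.3], [44.6, 16.5], [-45.6, -25.9], [-45.6, 16.0]]
mean slit [[-1.8, -0.6]] tool [[-0.5, -3.9]]
grip slit [[-19.4, -0.1], [-12.0, -0.1], [9.7, -0.1], [-2.5, -7.0], [-2.5, 6.7]] tool [[17.1, -3.3], [9.8, -3.4], [-12.0, -3.5], [0.3, -10.3], [0.2, 3.4]]
walls slit [[1.2, -35.8], [1.2, -24.6], [1.1, 24.0], [1.1, 35.5]] tool [[-3.3, -39.1], [-3.4, -28.0], [-3.5, 20.7], [-3.5, 32.1]]
```

Call:
{"method": "move_arm", "body": {
  "motion": [
    [0.4,-2.2,-3.6,0,0.2],
    [0.4,-2.2,-3.6,25,0.2],
    [0.4,-2.2,-3.6,50,0.2],
    [0.4,-2.2,-3.6,68,0.2],
    [0.4,-2.2,-3.6,78,0.2],
    [0.4,-2.2,-3.6,81,0.2],
    [0.4,-2.2,-3.6,81,0.2],
    [0,-2.2,-3.6,81,0.2],
    [0,-2.2,-3.6,81,0.2],
    [0,-2.2,-3.6,81,0.2]
  ]
}}

```text
time: 6.65
eef_pos: [0.4888, -0.2215, 0.0511]
tcp_rot: [0.606, 0.795, 0.0, 0.0]
wrist_force: [0.9, 0.4, -0.6]
gripper_width: 0.0185
gripper_force: 0.0
```

Call:
{"method": "move_arm", "body": {
  "motion": [
    [0,0,0,0,0],
    [0,0,0,0,0],
    [0,0,0,0,0],
    [0,0,0,0,0],
    [0,0,0,0,0]
  ]
}}

```text
time: 7.15
eef_pos: [0.4893, -0.2213, 0.0511]
tcp_rot: [0.606, 0.795, 0.001, 0.001]
wrist_force: [3.1, 1.3, 6.0]
gripper_width: 0.0136
gripper_force: 30.0
```

```bash
python3 - <<'E'
from h import *
o=get_obs();print(o)
E
```

```text
{'time': 7.15, 'q': array([-0.21749333,  0.35522898,  0.65353819,  1.91078666, -0.26215562,
        0.95920693,  0.82632411]), 'qd': array([ 3.34846026e-04,  7.04356715e-04,  1.64279294e-03,  1.29088028e-04,
        4.44907778e-04, -3.22957930e-05, -5.86362693e-04]), 'joint_efforts': array([ 1.50870804e+00, -4.34669566e+01,  9.54280436e+00, -2.79552913e+01,
        8.81341752e-01,  5.97411208e-01,  1.71520351e-02]), 'eef_pos': array([ 0.48930195, -0.22132745,  0.05110875]), 'tcp_rot': array([6.06062280e-01, 7.95416720e-01, 5.49490986e-04, 6.73416653e-04]), 'wrist_force': array([3.11538828, 1.30931523, 5.99264412]), 'moment': array([ 0.33684179, -0.61702965,  0.04037479]), 'gripper_force': 29.99287784099579, 'gripper_width': 0.013571356217237873}
```

Call:
{"method": "move_arm", "body": {
  "motion": [
    [0,0,0,-4,0],
    [0,0,0,-8,0],
    [0,4,0,-9,0],
    [0,8,0,-10,0],
    [0,8,0,-16,0],
    [0,8,0,-26,0],
    [0,8,0,-45,0],
    [0,8,0,-65,0],
    [0,8,0,-85,0],
    [0,8,0,-90,0]
  ]
}}

```text
time: 8.15
eef_pos: [0.4875, -0.2148, 0.1434]
tcp_rot: [0.607, 0.795, 0.001, 0.002]
wrist_force: [0.5, -0.2, -3.4]
gripper_width: 0.0137
gripper_force: 30.0
```

```bash
python3 - <<'E'
from h import *
o=get_obs();print(o['eef_pos'],o['tcp_rot'],o['q'].round(3),o['wrist_force'],o['gripper_width'],o['gripper_force'])
E
```

```text
[ 0.48748697 -0.21484511  0.14338709] [0.60652017 0.79506507 0.00092705 0.00198981] [-0.287  0.212  0.697  1.842 -0.15   1.136  0.73 ] [ 0.50201908 -0.15127693 -3.44733122] 0.013741348958774302 29.983228147029877
```

Call:
{"method": "move_arm", "body": {
  "motion": [
    [0,0,0,0,6],
    [0,0,0,0,14],
    [0,0,0,0,22],
    [0,0,0,0,30],
    [0,0,0,0,38],
    [0,0,0,0,46],
    [0,0,0,0,54],
    [0,0,0,0,62],
    [0,0,0,0,70],
    [0,0,0,0,78]
  ]
}}

```text
time: 9.15
eef_pos: [0.4861, -0.214, 0.1403]
tcp_rot: [0.972, 0.234, -0.0, 0.0]
wrist_force: [0.4, 0.2, -4.6]
gripper_width: 0.0141
gripper_force: 30.0
```

Call:
{"method": "move_arm", "body": {
  "motion": [
    [0,0,0,0,8],
    [0,0,0,0,16],
    [0,0,0,0,24],
    [0,0,0,0,32],
    [0,0,0,0,40],
    [0,0,0,0,48],
    [0,0,0,0,56],
    [0,0,0,0,64],
    [0,0,0,0,72],
    [0,0,0,0,80]
  ]
}}

```text
time: 10.15
eef_pos: [0.4861, -0.2139, 0.1404]
tcp_rot: [0.895, -0.446, 0.0, -0.0]
wrist_force: [0.4, -0.2, -3.6]
gripper_width: 0.014
gripper_force: 30.0
```

Call:
{"method": "move_arm", "body": {
  "motion": [
    [0,0,0,0,6],
    [0,0,0,0,12],
    [0,0,0,0,18],
    [0,0,0,0,21.8],
    [0,0,0,0,21.8],
    [0,0,0,0,21.8],
    [0,0,0,0,21.8]
  ]
}}

```text
time: 10.85
eef_pos: [0.4862, -0.2138, 0.1405]
tcp_rot: [0.797, -0.604, 0.0, -0.0]
wrist_force: [-0.1, 0.7, -3.3]
gripper_width: 0.0138
gripper_force: 30.0
```

```bash
python3 - <<'E'
from h import *
o=get_obs();print(o['eef_pos'],o['tcp_rot'],o['q'].round(3),o['wrist_force'],o['gripper_width'],o['gripper_force'])
x=np.degrees(2*np.arctan2(o['tcp_rot'][1],o['tcp_rot'][0]))-90;print('tool y angle',x)
s=snap('wrist','w4.png');np.savez('w4.npz',**s)
E
```

```text
[ 0.48623103 -0.21378657  0.14049684] [ 7.96852345e-01 -6.04174089e-01  1.15355434e-05 -1.01657375e-04] [-0.698  0.414  1.259  1.859 -0.426  1.182 -2.163] [-0.13874447  0.67017477 -3.25338823] 0.013816974624494622 29.983418583869934
tool y angle -164.3388671410044
```

View pics/w4.png

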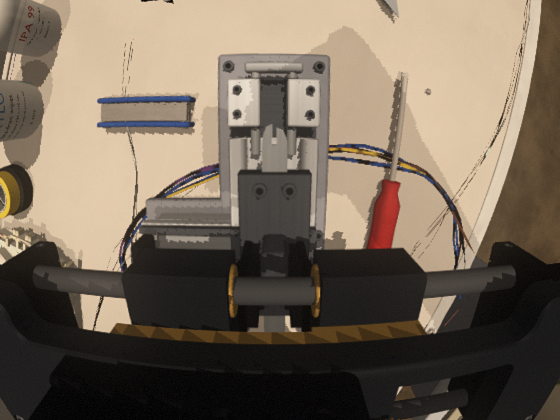

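The carrier is turned, with the worn stub at px (272,135) towards the white pusher housings at (244,102) and (304,102). I'll descend to just above the walls and measure there.

Call:
{"method": "move_arm", "body": {
  "motion": [
    [0,-2,-1.5,10,0.2],
    [0,-2,-1.5,25,0.2],
    [0,-2,-1.5,42,0.2],
    [0,-2,-1.5,55,0.2],
    [0,-2,-1.5,62,0.2],
    [0,-2,-1.5,62,0.2],
    [0,-2,-1.5,62,0.2]
  ]
}}

```text
time: 11.6
eef_pos: [0.4872, -0.2118, 0.0787]
tcp_rot: [0.795, -0.606, 0.0, 0.0]
wrist_force: [0.6, -0.7, -2.9]
gripper_width: 0.0141
gripper_force: 30.0
```

```bash
python3 - <<'E'
from h import *
o=get_obs();print(o['eef_pos'],o['tcp_rot'],o['q'].round(3),o['wrist_force'])
s=snap('wrist');np.savez('w5.npz',**s)
c=s['image'][40:240,170:380,::-1]
cv2.imwrite('pics/w5.png',cv2.resize(c,None,fx=3,fy=3,interpolation=cv2.INTER_CUBIC))
E
```

```text
[ 0.48723275 -0.21175391  0.07866902] [ 7.95181627e-01 -6.06371304e-01  1.19435931e-04  8.65336736e-05] [-0.615  0.491  1.161  1.917 -0.514  1.074 -2.113] [ 0.61499392 -0.6710297  -2.92546841]
```

View pics/w5.png

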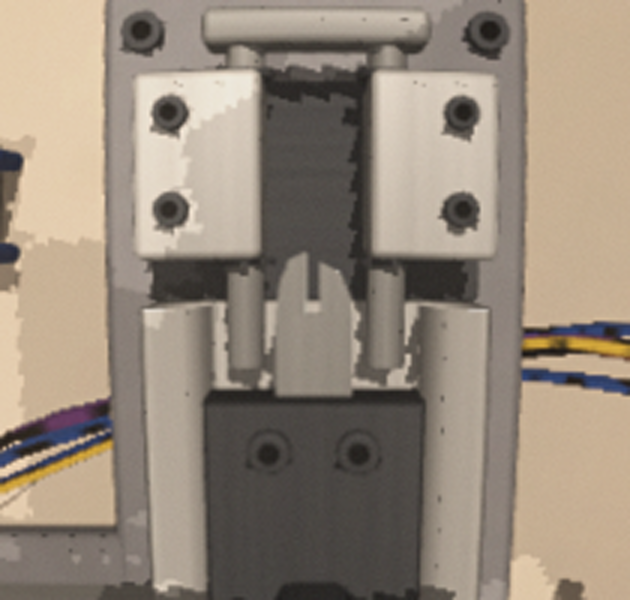

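Crop view: the housings' tops span (136–262, 72–258) and (372–498, 72–258). The pin noses end at v≈368, the carrier's rear top edge is at v≈397 (u 206–424) and its screws are at (269,454) and (358,454). The block stands ahead of the pins.

```bash
python3 - <<'E'
from h import *
from scipy.spatial.transform import Rotation as Ro
s=dict(np.load('w5.npz'));s['fish']=True
f=lambda a:(np.array(a)+.5)/3-.5+[170,40]
px=[(136,72),(262,72),(136,258),(262,258),(372,72),(498,72),(372,258),(497,258)]
L=np.array([(100,36),(100,10),(62,36),(62,10),(100,-10),(100,-36),(62,-10),(62,-36)])/1000.
W=onz(s,f(px),[.050]*8);th,t,R,e=rigid(L,W);print('pose',np.degrees(th),t,(e*1e3).round(1))
o=get_obs();T=Ro.from_quat(o['tcp_rot']).as_matrix();p=o['eef_pos']
def show(n,W):
    print(n,'slit',(((W[:,:2]-t)@R)*1e3).round(1).tolist(),'tool',((W-p)@T*1e3).round(1)[:,:2].tolist())
show('tcp',p[None])
show('screws',onz(s,f([(269,454),(358,454)]),[.0696]*2))
show('rear edge',onz(s,f([(206,398),(315,397),(424,398)]),[.0696]*3))
show('noses',onz(s,f([(245,368),(385,368)]),[.042]*2))
show('wall ends',onz(s,f([(180,308),(455,308)]),[.044]*2))
E
```

```text
pose -74.72306661114935 [ 0.48912389 -0.22001847] [1.  1.2 1.1 0.7 1.2 1.  0.7 1.2]
tcp slit [[-8.4, 0.6]] tool [[0.0, 0.0]]
screws slit [[27.8, 8.6], [27.8, -7.3]] tool [[36.2, -8.0], [36.2, 7.9]]
rear edge slit [[38.0, 19.7], [38.1, 0.4], [38.1, -19.0]] tool [[46.5, -19.1], [46.6, 0.2], [46.5, 19.6]]
noses slit [[39.7, 14.7], [39.7, -14.0]] tool [[48.1, -14.0], [48.1, 14.6]]
wall ends slit [[52.3, 27.6], [52.4, -27.8]] tool [[60.8, -26.9], [60.8, 28.5]]
```

Call:
{"method": "move_arm", "body": {
  "motion": [
    [0,-0.5,0.5,3,0],
    [0,-0.5,0.5,7,0],
    [0,-0.5,0.5,11,0],
    [0,-0.5,0.5,15,0],
    [0,-0.5,0.5,18,0],
    [0,-0.5,0.5,18,0],
    [0,-0.5,0.5,18,0]
  ]
}}

```text
time: 12.35
eef_pos: [0.4865, -0.2111, 0.0605]
tcp_rot: [0.795, -0.606, -0.0, 0.0]
wrist_force: [-0.9, -0.4, -3.9]
gripper_width: 0.014
gripper_force: 30.0
```

```bash
cat > st.py <<'E'
from h import *
o=get_obs();p=o['eef_pos'];th=np.radians(-74.6);t=np.array([.4894,-.2200])
R=np.array([[np.cos(th),-np.sin(th)],[np.sin(th),np.cos(th)]])
F=o['wrist_force'];q=o['tcp_rot']
print(o['time'],p.round(4),'slit mm',((p[:2]-t)@R*1e3).round(1),'F slit',(F[:2]@R).round(1),F[2].round(1),'M',o['moment'].round(2),'q',q.round(4),'w',o['gripper_width'],o['gripper_force'],o['q'].round(2))
E
python3 st.py
```

```text
12.35 [ 0.4865 -0.2111  0.0605] slit mm [-9.3 -0.4] F slit [ 0.1 -1. ] -3.9 M [0.03 0.19 0.03] q [ 0.7953 -0.6063 -0.      0.    ] w 0.013962259800139615 29.983442723751068 [-0.59  0.51  1.13  1.93 -0.54  1.04 -2.1 ]
```

Call:
{"method": "move_arm", "body": {
  "motion": [
    [0,1.5,0,0,0],
    [0,3,0,0,0],
    [0,4.5,0,0,0],
    [0,6,0,0,0],
    [0,7.5,0,0,0],
    [0,9,0,0,0],
    [0,10.5,0,0,0],
    [0,11.5,0,0,0],
    [0,11.5,0,0,0]
  ]
}}

```text
time: 13.25
eef_pos: [0.4896, -0.2219, 0.0605]
tcp_rot: [0.795, -0.606, -0.0, -0.0]
wrist_force: [-1.2, 5.5, -0.2]
gripper_width: 0.0135
gripper_force: 30.0
```

```bash
python3 st.py
```

```text
13.25 [ 0.4896 -0.2219  0.0605] slit mm [ 1.9 -0.3] F slit [-5.6  0.3] -0.2 M [1.24 0.49 0.03] q [ 7.954e-01 -6.061e-01 -3.000e-04 -3.000e-04] w 0.013501898007696 29.98654067516327 [-0.56  0.53  1.12  1.91 -0.55  1.05 -2.08]
```

Call:
{"method": "move_arm", "body": {
  "motion": [
    [0,0.3,0,1.5,0],
    [0,0.3,0,3,0],
    [0,0.3,0,4.5,0],
    [0,0.3,0,6,0],
    [0,0.3,0,7.5,0],
    [0,0.3,0,8.8,0],
    [0,0.3,0,8.8,0]
  ]
}}

```text
time: 13.95
eef_pos: [0.4897, -0.222, 0.0515]
tcp_rot: [0.795, -0.606, -0.0, -0.0]
wrist_force: [-1.4, 3.9, -1.4]
gripper_width: 0.0136
gripper_force: 30.0
```

```bash
python3 st.py
```

```text
13.95 [ 0.4897 -0.222   0.0515] slit mm [ 2.  -0.2] F slit [-4.1 -0.3] -1.4 M [1.19 0.38 0.03] q [ 7.954e-01 -6.060e-01 -3.000e-04 -3.000e-04] w 0.013644043167136681 29.985651075839996 [-0.54  0.54  1.1   1.92 -0.56  1.04 -2.07]
```

Call:
{"method": "move_arm", "body": {
  "motion": [
    [0,0,0,0.6,0],
    [0,0,0,0.6,0],
    [0.3,0,0,0.6,0],
    [0.3,0,0,0.6,0],
    [0.3,0,0,0.6,0],
    [0.4,0,0,-20,0],
    [0.4,0,0,-50,0],
    [0.4,0,0,-80,0],
    [0.4,0,0,-80,0],
    [0.4,0,0,-80,0]
  ]
}}

```text
time: 14.95
eef_pos: [0.4901, -0.2226, 0.1321]
tcp_rot: [0.795, -0.606, 0.001, -0.0]
wrist_force: [-0.6, 0.2, -1.1]
gripper_width: 0.0347
gripper_force: 0.0
```

```bash
python3 st.py; python3 - <<'E'
from h import *
s=snap('wrist');np.savez('w6.npz',**s)
c=s['image'][40:240,170:380,::-1]
cv2.imwrite('pics/w6.png',cv2.resize(c,None,fx=3,fy=3,interpolation=cv2.INTER_CUBIC))
E
```

```text
14.95 [ 0.4901 -0.2226  0.1321] slit mm [2.7 0. ] F slit [-0.3 -0.6] -1.1 M [ 0.06  0.15 -0.  ] q [ 7.954e-01 -6.061e-01  6.000e-04 -4.000e-04] w 0.03467285075704938 0.0 [-0.65  0.44  1.23  1.85 -0.45  1.17 -2.14]
```

View pics/w6.png

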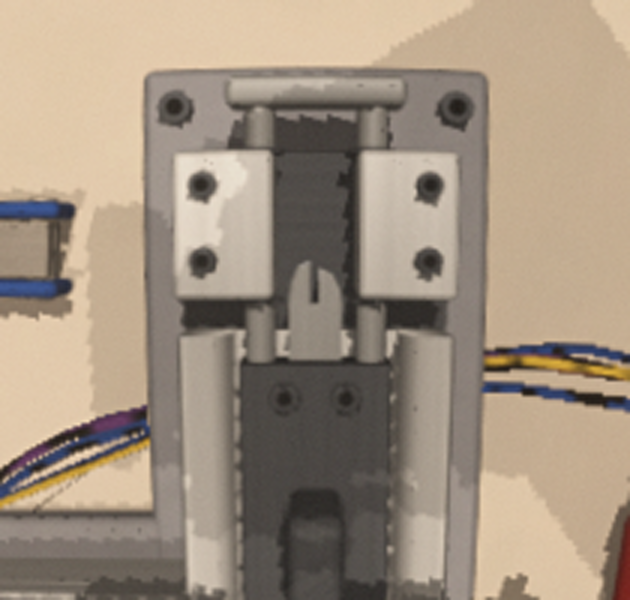

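Crop view: the carrier lies in the channel with the pin noses against its rear edge (v≈362) and the worn stub in the well. I'll check this numerically and rotate the wrist back to its first orientation for the keeper.

```bash
python3 - <<'E'
from h import *
s=dict(np.load('w6.npz'));s['fish']=True
f=lambda a:(np.array(a)+.5)/3-.5+[170,40]
px=[(174,152),(273,152),(176,298),(273,298),(360,152),(459,152),(360,298),(457,298)]
L=np.array([(100,36),(100,10),(62,36),(62,10),(100,-10),(100,-36),(62,-10),(62,-36)])/1000.
W=onz(s,f(px),[.050]*8);th,t,R,e=rigid(L,W);print(np.degrees(th),t,(e*1e3).round(1))
for z in(.042,):print(((onz(s,f([(284,399),(346,399),(241,363),(391,363)]),[z]*4)[:,:2]-t)@R*1e3).round(1))
# height of carrier top vs walls by range
Rw=cv2.Rodrigues(s['rvec'])[0]
for n,uv in dict(car=(300,440),car2=(350,430),wallL=(205,450),wallR=(420,450),hous=(230,250)).items():
    p=f([uv]);c,d=rays(s,p);v,u=p[0][::-1].round().astype(int);print(n,(c+d[0]/(Rw@d[0])[2]*np.median(s['range_z'][v-2:v+3,u-2:u+3]))[2].round(4))
E
```

```text
-74.67165664182305 [ 0.48907419 -0.22001214] [0.9 1.2 1.2 1.  1.2 0.9 0.9 1.2]
[[ 35.6   8.5]
 [ 35.6  -7.7]
 [ 45.1  19.6]
 [ 45.1 -19.3]]
car 0.0414
car2 0.041
wallL 0.0432
wallR 0.0435
hous 0.0492
```

Call:
{"method": "move_arm", "body": {
  "motion": [
    [0.5,0,0,0,-8],
    [0.5,0,0,0,-16],
    [0.5,0,0,0,-24],
    [0.5,0,0,0,-32],
    [0.5,0,0,0,-40],
    [0.5,0,0,0,-48],
    [0.5,0,0,0,-56],
    [0.5,0,0,0,-64],
    [0.5,0,0,0,-72],
    [0.5,0,0,0,-80]
  ]
}}

```text
time: 16.0
eef_pos: [0.4891, -0.2223, 0.1306]
tcp_rot: [0.999, 0.05, -0.001, -0.0]
wrist_force: [0.6, 0.3, -0.1]
gripper_width: 0.0435
gripper_force: 0.0
```

Call:
{"method": "move_arm", "body": {
  "motion": [
    [0.5,0,0,0,-8],
    [0.5,0,0,0,-16],
    [0.5,0,0,0,-24],
    [0.5,0,0,0,-32],
    [0.5,0,0,0,-40],
    [0.5,0,0,0,-48],
    [0.5,0,0,0,-56],
    [0.5,0,0,0,-64],
    [0.5,0,0,0,-72],
    [0.5,0,0,0,-80]
  ]
}}

```text
time: 17.0
eef_pos: [0.489, -0.2223, 0.1305]
tcp_rot: [0.733, 0.68, -0.001, -0.001]
wrist_force: [-0.5, -0.1, 0.8]
gripper_width: 0.0435
gripper_force: 0.0
```

Call:
{"method": "move_arm", "body": {
  "motion": [
    [0.5,0,0,0,-7],
    [0.5,0,0,0,-14],
    [0.5,0,0,0,-20],
    [0.5,0,0,0,-20],
    [0.5,0,0,0,-20]
  ]
}}

```text
time: 17.5
eef_pos: [0.4892, -0.2224, 0.131]
tcp_rot: [0.608, 0.794, -0.0, -0.001]
wrist_force: [-1.3, 0.5, -0.2]
gripper_width: 0.0433
gripper_force: 0.0
```

```bash
python3 st.py
```

```text
17.5 [ 0.4892 -0.2224  0.131 ] slit mm [ 2.3 -0.8] F slit [-0.9 -1.1] -0.2 M [-0.1   0.01  0.  ] q [ 6.076e-01  7.943e-01 -2.000e-04 -6.000e-04] w 0.04330045983370083 0.0 [-0.21  0.24  0.63  1.84 -0.15  1.12  0.74]
```

Call:
{"method": "move_arm", "body": {
  "motion": [
    [0.5,12,35,0,0],
    [0.5,26,72,0,0],
    [0.5,36,100,0,0],
    [0.5,39,108,0,0],
    [0.5,39,108,25,0],
    [0.5,39,108,50,0],
    [0.5,39,108,65,0],
    [0.5,39,108,69,0],
    [0.5,39,108,69,0],
    [0,39,108,69,0]
  ]
}}

```text
time: 18.5
eef_pos: [0.584, -0.1566, 0.0638]
tcp_rot: [0.607, 0.795, 0.0, 0.001]
wrist_force: [0.2, 0.4, -0.4]
gripper_width: 0.0407
gripper_force: 0.0
```

Call:
{"method": "move_arm", "body": {
  "motion": [
    [0,0,0,0,0],
    [0,0,0,0,0],
    [0,0,0,0,0],
    [0,0,0,0,0],
    [0,0,0,0,0],
    [0,0,0,0,0],
    [0,0,0,0,0]
  ]
}}

```text
time: 19.2
eef_pos: [0.5836, -0.1562, 0.0629]
tcp_rot: [0.606, 0.795, 0.0, 0.0]
wrist_force: [-1.9, -0.0, 4.5]
gripper_width: 0.0116
gripper_force: 30.0
```

```bash
python3 st.py
```

```text
19.2 [ 0.5836 -0.1562  0.0629] slit mm [-36.5 107.7] F slit [-0.5 -1.8] 4.5 M [ 0.04  0.24 -0.07] q [6.062e-01 7.953e-01 1.000e-04 0.000e+00] w 0.011637306561896031 30.0007626414299 [-0.25  0.46  0.54  1.72 -0.27  1.04  0.66]
```

Call:
{"method": "move_arm", "body": {
  "motion": [
    [0,0,-8,0,0],
    [0,0,-18,0,0],
    [0,0,-28,0,0],
    [0,0,-36,0,0],
    [0,0,-44,0,0],
    [0,0,-50,0,0],
    [0,0,-55,0,0],
    [0,0,-58,0,0],
    [0,0,-58,0,0]
  ]
}}

```text
time: 20.1
eef_pos: [0.5269, -0.1717, 0.0628]
tcp_rot: [0.606, 0.795, -0.0, -0.0]
wrist_force: [-0.6, 1.4, 8.9]
gripper_width: 0.012
gripper_force: 30.0
```

```bash
python3 st.py
```

```text
20.1 [ 0.5269 -0.1717  0.0628] slit mm [-36.6  49. ] F slit [-1.5 -0.2] 8.9 M [0.23 0.37 0.  ] q [ 6.063e-01  7.952e-01 -1.000e-04 -3.000e-04] w 0.012001291425475943 30.00150829553604 [-0.25  0.36  0.57  1.85 -0.23  0.99  0.69]
```

Value is about 1 mm. One more gentle push to the end stop, then release and back off.

Call:
{"method": "move_arm", "body": {
  "motion": [
    [0,0,-1,0,0],
    [0,0,-2,0,0],
    [0,0,-2,0,0],
    [0.5,0,-1,0,0],
    [0.5,0,-1,0,0],
    [0.5,0,-1,0,0],
    [0.5,0,-1,-15,0],
    [0.5,0,-1,-45,0],
    [0.5,0,-1,-85,0],
    [0.5,0,-1,-110,0]
  ]
}}

```text
time: 21.1
eef_pos: [0.5271, -0.1725, 0.1763]
tcp_rot: [0.606, 0.795, 0.001, 0.001]
wrist_force: [0.6, 0.9, -0.9]
gripper_width: 0.0433
gripper_force: 0.0
```

```bash
python3 st.py; python3 - <<'E'
from h import *
s=snap('wrist');np.savez('w7.npz',**s);s['fish']=True
Rw=cv2.Rodrigues(s['rvec'])[0]
v,u=np.mgrid[60:320,150:420];uv=np.c_[u.ravel(),v.ravel()]
c,d=rays(s,uv);z=s['range_z'][60:320,150:420].ravel()
P=c+d*(z/(d@Rw[2]))[:,None]
th=np.radians(-74.6);t=np.array([.4897,-.2201]);R=np.array([[np.cos(th),-np.sin(th)],[np.sin(th),np.cos(th)]])
S=np.c_[(P[:,:2]-t)@R,P[:,2]]*1e3
g=S[(abs(S[:,0]+36)<15)&(S[:,1]>25)&(S[:,1]<120)&(S[:,2]>76)&(S[:,2]<90)]
print('keeper grip',len(g),g.min(0),g.max(0),np.median(g,0))
b=S[(abs(S[:,0]+75)<20)&(abs(S[:,1])<5)&(abs(S[:,2]-34)<5)];print('fresh blade',len(b),b[:,0].min(),b.mean(0))
k=S[(abs(S[:,0]+36)<6)&(abs(S[:,1])<12)];print('keeper bar z',np.median(k[:,2]))
k=S[(abs(S[:,0]-28)<6)&(abs(S[:,1])<12)];print('carrier z',np.median(k[:,2]))
E
```

```text
21.1 [ 0.5271 -0.1725  0.1763] slit mm [-35.8  48.9] F slit [-0.7  0.9] -0.9 M [-0.07 -0.04  0.03] q [6.065e-01 7.951e-01 6.000e-04 1.200e-03] w 0.043318117931750624 0.0 [-0.3   0.22  0.61  1.74 -0.14  1.21  0.62]
keeper grip 323 [-46.31166898  41.83089948  76.35586411] [-26.1590382   52.73860692  83.26670394] [-37.36226623  47.70311718  80.34362717]
fresh blade 291 -88.75441095524543 [-6.91991757e+01  3.44086010e-02  3.48746490e+01]
keeper bar z 49.81642265061548
carrier z 41.510186287637474
```

```bash
python3 -c "
from rig import r
print(r.close_job())"
```

```text
the job is handed in; nothing more can be done
None
```

I turned the blade carrier end for end and seated it with the sharp end to the front (tip measured at about x = -89 mm), shut the keeper fully (about 0 mm), and handed the job in at about 21 s; the hand-in gave back no verdict.

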